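# Wedge a coated glass plate tight in its clamping jig

## Task

First lay the yellow wedge thin end first in the open mouth of the wooden plate jig, straight side along the rail, and let go of it while it is still loose. Draw the mallet out from under the bottle shelf, put it down and take it again by the black band beside its head, then tap the wedge in with it in separate blows, drawing back each time (never push it tight with your fingers), until a last firm blow no longer moves it and the glass plate is clamped tight. Lay the mallet flat on the bench clear of the jig and the wedge, and do not knock over or shove the glassware and the test-tube rack.

Things in the scene. Friction and masses are not known exactly. Their poses are not given: they have to be found in the camera images.
- wedge_center (a point): Loose yellow wedge, 150 mm long, 40 mm high, 0.16 kg, flat on the bench; dark strip at its thick end. This point: its middle, 20 mm up. +y towards its thin end, z up. Straight side: plane x = -17.5 mm. The other side slopes: x = 17.5 mm - 0.147 y, so the width falls evenly from 46 mm at the thick end (y = -75 mm) to 24 mm at the thin end (y = +75 mm).
- wedge_grip (a point): A good place to grip the wedge from above across its width: 30 mm from its thick end, half-way up, mid-width (about 41 mm wide there). Axes as the wedge's.
- wedge_tip (a point): Corner of the wedge's thin end on its straight side, 20 mm up (wedge_center + (-17.5, 75, 0) mm in its axes).
- wedge_butt (a point): Middle of the wedge's flat thick end face (46 x 40 mm), the face to strike in the wedge's +y direction; 20 mm up. Firm blows of about 20 N bring it fully home; taper and friction hold it there.
- jig_mouth (a point): Fixed wooden plate jig, 222 x 180 mm, walls 36 mm high. This point: mouth of its wedge channel, on the near rail's inner face, 20 mm above the bench. +y runs along the rail (150 mm long, 22 mm thick, on the -x side) into the channel, +x across to the bar, plate and fence. The channel has no floor: the wedge slides on the bench.
- bar: Brown pressure bar of the jig, 146 mm long, 35 mm high, sliding (1 N friction, up to 16 mm) along the jig's +x onto the plate. Origin: 20 mm below jig_mouth when fully back; same axes. Fully back, its sloping face is at x = 36.5 mm at the mouth, closing by 0.147 y, so a wedge along the rail first meets it with 85 mm of its length inside the channel, 65 mm outside.
- plate: Loose glass plate, dark blue coating, 90 x 120 x 12 mm, flat on the bench between bar and fence; origin under its centre; not to be handled. It has a few mm of slack. The black fence behind it is sprung (3.5 N/mm, stops hard after 2.5 mm). Slack varies: the wedge sits tight 25 to 50 mm further in than where it first meets the bar, its thick end still 12 to 40 mm outside.
- mallet_head (a point): Middle of the mallet's head, 24 mm above the bench as it lies flat. Mallet 0.38 kg, head-heavy. Brown head 90 mm long along the mallet's x, white striking faces (46 x 48 mm) at x = +-45 mm; 46 mm wide, 48 mm high. Straight handle along its +y, 26 mm wide, 24 mm high, from 23 to 177 mm from this point. Starts with head, band and some handle under the bottle shelf.
- mallet_band (a point): Middle of the black 40 mm long band on the mallet's handle beside its head, 43 mm from the head's middle along the handle, 24 mm up when lying: where it is held to strike.
- mallet_end (a point): Point on the handle's middle line 20 mm from its free end, 157 mm from the head's middle, 24 mm up. At the start the handle's last 65 mm or more stick out from under the shelf.
- riser_edge (a point): Fixed plywood bottle shelf, 240 mm long (x), 200 mm deep, deck 78 to 90 mm above the bench, open only towards its +y, where the mallet's handle comes out. This point: middle of the deck's front edge, top side; the deck reaches 200 mm from it along its -y. Three bottles stand on it, set back 90 mm or more.
- bottle0: Brown glass bottle, 60 mm across, 125 mm high, on the bottle shelf; origin under its base.
- bottle1: Brown glass bottle like bottle0.
- bottle2: Brown glass bottle like bottle0.
- beaker: Glass beaker, 74 mm across, 95 mm high, beyond the work area; origin under its base.
- jar: Glass jar with blue lid, 56 mm across, 100 mm high; origin under its base.
- rack: White test-tube rack, 90 x 200 mm, 78 mm high, tubes to 116 mm; origin under its middle.

How it is judged:
By the outcome, as a careful person would: the job done as asked, in the order asked, and still so for the second after the job is handed in, with the robot touching nothing.
It also fails if it takes over 61 s, if anything falls off the work surface, if the arm or the gripper's body presses on something with over 40 N, if the wrist force passes 120 N, or if a joint passes its speed limit or range.

## Robot

A 7-joint arm with a two-finger parallel gripper is mounted at the origin on the work surface. World frame = base frame: x ahead of the robot, y to its left, z up, the work surface at z = 0. Lengths are in m, angles in rad, forces in N, time in s.
With the tool pointing down it reaches from about 0.4 to 0.85 m from the base axis. Payload 4.5 kg.
Tool frame: the origin (TCP) lies between the finger pads; the fingertips stand ahead of it and the grasp point (between the pads) lies 2 mm behind it (manip.nose_length is the z of the fingertips in the tool frame, in m); z points along the fingers, x is the direction in which the jaws open and shut, and the axes are right-handed (so a half turn about z gives the same grasp; the last joint's range is limited). The gripper opens to 88 mm and grips with 3 to 60 N. Pads are 18 mm wide; open, the fingers measure 123 mm over their backs; the gripper's body (75 mm by 187 mm) begins 45 mm behind the grasp point.
Start: joints at [-1.156, 0.689, -0.195, 1.565, 0.157, 0.902, -0.215], TCP at [0.232, 0.58, 0.256] pointing down, gripper open.
Joint ranges: [-3.01, 3.01], [-0.46, 2.08], [-1.47, 1.51], [0.13, 2.56], [-1, 4.14], [0.04, 2.09], [-2.66, 2.66]. Speed limits (rad/s): [2.57, 2.57, 3.14, 3.14, 3.14, 3.14, 3.14].

## Interface

Orientations are given as a unit quaternion [x, y, z, w].
In Python, from bench import telemetry, read_camera, job, manip gives the robot as it stands. The module is installed in compiled form; this text tells all that it offers.
- The arm moves only by the shell command python3 -m jog 'ROWS'. ROWS is a JSON object of lists of equal length, an entry for each row: "claw": the finger opening in m, from 0 to 0.0881; "translation": the shift along the tool's x, y, z in m, a list of three; "turn": the turn, a rotation vector about the tool's x, y, z in degrees, a list of three. A call has exactly 8 rows; each row is the pose to reach, as a shift and turn from the pose commanded when the call began, along the tool's axes at that moment; what a row does not reach only later rows make up. A row lasts 1/10 s, in which the tool goes at most 50 mm and 8.59 degrees, less where a joint would pass 70% of its speed; a pose out of reach is approached as far as the arm can. A call with a gripper value outside its range is refused whole. The fingers move at their own pace and stop on an object; the grip force is fixed at half the most. Time passes only in rows, so rows that repeat a pose let the fingers close, or fill a call up. It gives the time, the measured TCP pose, the force and the opening at its end, in the units of the state.
- telemetry.get_obs(): the state, without advancing time (a new reading comes with each control period).
- read_camera(name): name is "scene" or "top"; returns a dict with "pixels" (384x512x3 uint8, red, green, blue), "z_map" (384x512 float32, m along the optical axis (not along the pixel's ray), 0 where there is no reading), "fx", "fy", "cx", "cy" (pixels), "k1" (the pictures are not rectified: a ray, as slopes to the right and down, at radius r is drawn at 1 + k1 r^2 times it, then the intrinsics apply), "origin" and "attitude" of the camera in the world. Camera axes: x right, y down, z forward; pixel columns grow to the right and rows downward; lengths in m; the calibration is good to about 2 mm. A picture is of the moment at which its call begins.
- job.job_done(): hands the job in, once; it reports no verdict.
The state is a dict: "time": time; "joint_pos": joint angles; "dq": joint speeds; "joint_torque": joint torques, N m; "tcp_pos": TCP position; "tcp_rot": TCP orientation; "ft_force": force on the tool from outside, world axes, zero at the start; "ft_torque": the same for the moment, N m; "grip_width": finger opening in m.
Only numpy, scipy, OpenCV 4.12 (cv2) and the standard library are available. Lean on these libraries where they do the work, as an engineer would, in place of code of your own. Each camera call takes 0.05 s, during which the arm holds its last target. There are 200 camera calls.

## Working session

There is one attempt and no reset: what is moved stays moved. The work goes in short steps, Python scripts to look and compute and a shell command to move; the robot and the scene stay as the last step left them, time stands still between calls to the robot, and variables do not carry over. Pictures are saved under pics/ and viewed, about 8 in all and at most 12, crops included, and the job is handed in when it is done.

```bash
mkdir -p pics; cat > h.py <<'E'
import numpy as np, cv2
from scipy.spatial.transform import Rotation as R
from bench import telemetry, read_camera, job, manip
def K(c): return np.array([[c['fx'],0,c['cx']],[0,c['fy'],c['cy']],[0,0,1.]]), np.array([c['k1'],0,0,0,0.])
def rot(c):
    a=np.array(c['attitude'],float); return a if a.shape==(3,3) else R.from_quat(a).as_matrix()
def rays(c,uv):
    k,d=K(c); p=cv2.undistortPoints(np.array(uv,float).reshape(-1,1,2),k,d).reshape(-1,2)
    return np.c_[p,np.ones(len(p))]
def on_z(c,uv,z):
    r=rays(c,uv)@rot(c).T; o=np.array(c['origin']); return o+r*((z-o[2])/r[:,2])[:,None]
def cloud(c):
    v,u=np.mgrid[:384,:512]; r=rays(c,np.stack([u,v],-1).reshape(-1,2))
    return (r*c['z_map'].reshape(-1,1)@rot(c).T+np.array(c['origin'])).reshape(384,512,3)
def proj(c,P):
    k,d=K(c); m=rot(c).T; return cv2.projectPoints(np.array(P,float).reshape(-1,1,3),cv2.Rodrigues(m)[0],-m@np.array(c['origin']),k,d)[0].reshape(-1,2)
def save(n,im,s=1.5): cv2.imwrite(n,cv2.resize(im[...,::-1],None,fx=s,fy=s,interpolation=cv2.INTER_CUBIC))
def st():
    o=telemetry.get_obs(); r=R.from_quat(o['tcp_rot']); print('t',round(o['time'],2),'tcp',np.round(o['tcp_pos'],4),'f',np.round(o['ft_force'],1),'w',round(o['grip_width'],4)); print(np.round(r.as_matrix(),3)); return o,r
E
python3 - <<'E'
from h import *
st(); print(manip.nose_length)
for n in('scene','top'):
    c=read_camera(n); save(f'pics/{n}0.png',c['pixels']); np.save(f'{n}0.npy',c,allow_pickle=True)
    print(n,c['fx'],c['k1'],c['origin'],np.round(rot(c),3).tolist())
E
```

```text
t 0.0 tcp [0.2321 0.5797 0.2549] f [0.4 0.4 0.2] w 0.0878
[[ 0.372  0.928 -0.001]
 [ 0.928 -0.372 -0.002]
 [-0.002  0.    -1.   ]]
0.017
scene 415.96998630029424 -0.06587914700793981 [1.1919496  0.66947921 0.83689943] [[-0.729, 0.438, -0.526], [0.684, 0.454, -0.571], [-0.012, -0.776, -0.631]]
top 394.61545359962224 -0.07390075676392341 [4.14074586e-01 1.04106662e-03 1.13138342e+00] [[0.025, -0.984, 0.174], [-1.0, -0.025, 0.006], [-0.002, -0.174, -0.985]]
```

View pics/top0.png

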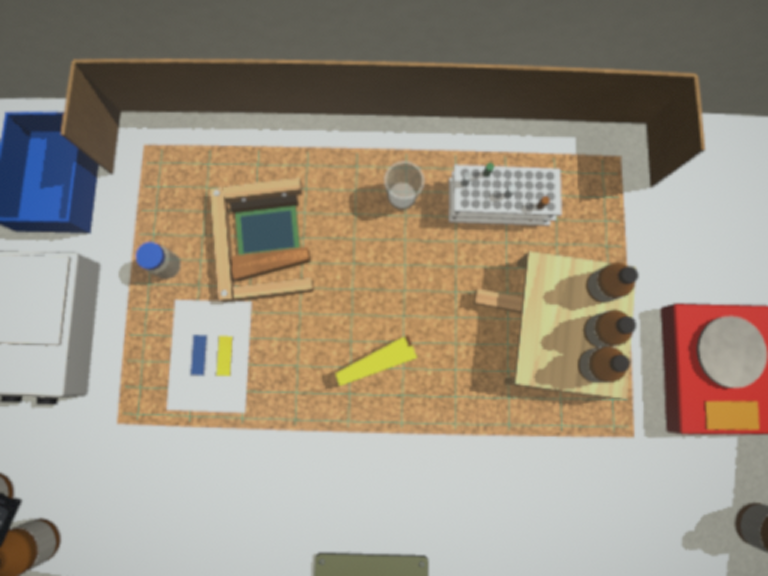

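View pics/scene0.png

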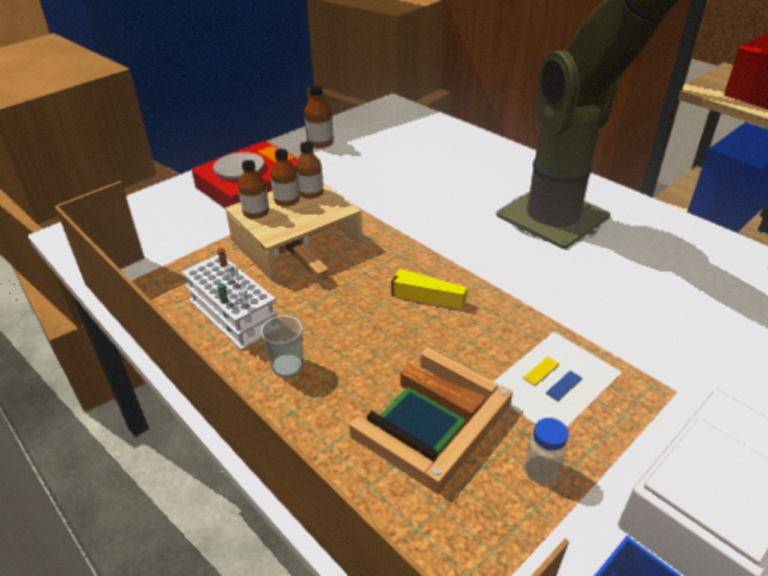

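The top view has world +x up and +y left. The jig is at (215-310,180-300), with its mouth facing right at about (311,281). The wedge is at (337-415,340-385), with the dark thick end on the right. The mallet handle sticks out at (475-520,300) and the shelf is at (520-635,255-395). The scene view agrees.

```bash
cat > m0.py <<'E'
from h import *
for n in('top','scene'):
    c=np.load(f'{n}0.npy',allow_pickle=True).item(); P=cloud(c); h=cv2.cvtColor(c['pixels'],cv2.COLOR_RGB2HSV)
    print(n)
    ok=c['z_map']>0
    box=lambda x0,x1,y0,y1,z0,z1:ok&(P[...,0]>x0)&(P[...,0]<x1)&(P[...,1]>y0)&(P[...,1]<y1)&(P[...,2]>z0)&(P[...,2]<z1)
    def rect(name,m):
        q=P[m]; 
        if len(q)<10: print(name,'few',len(q)); return
        r=cv2.minAreaRect(q[:,:2].astype(np.float32)*1000); print(name,len(q),'z',np.round(np.percentile(q[:,2],[5,50,95]),4)); print(np.round(cv2.boxPoints(r)).tolist())
    b=box(.3,.7,-.2,.2,-.01,.01); print('bench z',np.median(P[b][:,2]))
    rect('wedge',box(.25,.45,-.1,.12,.033,.06))
    rect('jigwood',box(.38,.75,.13,.40,.031,.06))
    rect('deck',box(.25,.65,-.5,-.15,.082,.1))
    rect('handle',box(.35,.55,-.21,-.08,.025,.06))
    m=box(.25,.45,-.1,.12,.033,.06)
    q=P[m][:,:2]; mu=q.mean(0); w=np.linalg.svd(q-mu,full_matrices=False)[2][0]; w*=np.sign(w[1]); t=(q-mu)@w; s=(q-mu)@[w[1],-w[0]]
    for a in np.arange(-.07,.08,.02):
        k=abs(t-a)<.008
        if k.sum()>3: print(round(a,3),np.round([s[k].min(),s[k].max()],4))
    print(mu,w)
E
python3 m0.py
python3 - <<'E'
import numpy as np,cv2
c=np.load('top0.npy',allow_pickle=True).item()['pixels'][...,::-1]
a=cv2.resize(c[110:210,135:215],None,fx=5,fy=5,interpolation=cv2.INTER_CUBIC);b=cv2.resize(c[215:265,215:285],None,fx=5.5,fy=5.5,interpolation=cv2.INTER_CUBIC);d=cv2.resize(c[180:230,310:360],None,fx=5,fy=5,interpolation=cv2.INTER_CUBIC)
o=np.zeros((530,790,3),np.uint8);o[:500,:400]=a;o[:275,400:785]=b;o[278:528,400:650]=d
cv2.imwrite('pics/crop0.png',o)
E
```

```text
top
bench z -0.00020283738190673972
wedge 310 z [0.0361 0.0393 0.0425]
[[406.0, 64.0], [448.0, -43.0], [475.0, -32.0], [433.0, 75.0]]
jigwood 1706 z [0.0317 0.0349 0.0389]
[[559.0, 131.0], [750.0, 131.0], [750.0, 399.0], [560.0, 400.0]]
deck 4660 z [0.0859 0.0892 0.0926]
[[392.0, -443.0], [633.0, -470.0], [656.0, -269.0], [415.0, -242.0]]
handle few 0
-0.07 [-0.006  -0.0033]
-0.05 [-0.0062  0.0024]
-0.03 [-0.0098  0.0092]
-0.01 [-0.0107  0.0157]
0.01 [-0.0129  0.0159]
0.03 [-0.0146  0.0124]
0.05 [-0.0111  0.0061]
[0.43328359 0.02770949] [-0.28419408  0.95876677]
scene
bench z 0.0003869902608847342
wedge 199 z [0.0358 0.0394 0.0427]
[[404.0, 67.0], [446.0, -51.0], [476.0, -40.0], [434.0, 78.0]]
jigwood 1783 z [0.0319 0.035  0.038 ]
[[550.0, 390.0], [577.0, 128.0], [768.0, 147.0], [741.0, 409.0]]
deck 1793 z [0.0858 0.09   0.0937]
[[392.0, -445.0], [633.0, -472.0], [656.0, -265.0], [415.0, -238.0]]
handle few 0
-0.05 [-0.0091  0.005 ]
-0.03 [-0.0126  0.0101]
-0.01 [-0.013   0.0158]
0.01 [-0.015   0.0164]
0.03 [-0.0174  0.0129]
0.05 [-0.0142  0.0071]
[0.43333975 0.03060209] [-0.25795191  0.96615776]
```

View pics/crop0.png

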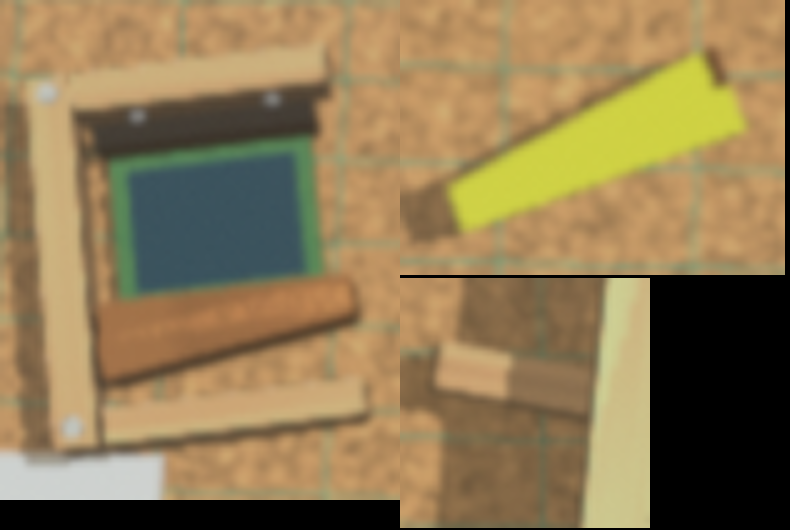

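```bash
cat > m1.py <<'E'
from h import *
c=np.load('top0.npy',allow_pickle=True).item()
f=lambda pts,s,ox,oy,u0,v0:[((x-ox+.5)/s-.5+u0,(y-oy+.5)/s-.5+v0) for x,y in pts]
def ax(d): d=d/np.linalg.norm(d); return d
w=on_z(c,f([(449,185),(465,232),(745,128),(703,52)],5.5,400,0,215,215),.04)
print('wedge thinU thinL thickL thickU\n',np.round(w[:,:2],4)); 
y=ax(w[1]-w[2]); print('wedge yaw',np.degrees(np.arctan2(-y[0],y[1])),'len',np.linalg.norm(w[1]-w[2]),'widths',np.linalg.norm(w[0]-w[1]),np.linalg.norm(w[2]-w[3]))
x=np.array([y[1],-y[0],0]); 
cen=(w[1]+w[2])/2+x*.0175; print('center',cen)
j=on_z(c,f([(361,378),(102,408),(105,440)],5,0,0,135,110),.036); print('jig',np.round(j,4),'len',np.linalg.norm(j[0]-j[1]))
y=ax(j[1]-j[0]); print('jig yaw',np.degrees(np.arctan2(-y[0],y[1])))
p=on_z(c,f([(110,160),(312,136),(322,276),(120,298)],5,0,0,135,110),.012); print('plate',np.round(p[:,:2],4),np.linalg.norm(p[0]-p[1]),np.linalg.norm(p[1]-p[2])); print('plate yaw',np.degrees(np.arctan2(-(p[0]-p[1])[0],(p[0]-p[1])[1])))
h=on_z(c,f([(440,342),(436,387),(590,372),(588,415)],5,400,278,310,180),.036); print('handle',np.round(h[:,:2],4),np.linalg.norm(h[0]-h[1]))
s=on_z(c,[(528/1.5,253/1.5),(518/1.5,383/1.5)],.09); print('shelf front',s, np.linalg.norm(s[0]-s[1]))
E
python3 m1.py
```

```text
wedge thinU thinL thickL thickU
 [[ 0.4285  0.0735]
 [ 0.4056  0.0648]
 [ 0.4604 -0.0733]
 [ 0.4979 -0.0517]]
wedge yaw 21.651733103223485 len 0.14858036286364493 widths 0.024504848805090088 0.043239960688937915
center [0.44926771 0.00219271 0.04      ]
jig [[0.6031 0.1272 0.036 ]
 [0.5822 0.2732 0.036 ]
 [0.564  0.2703 0.036 ]] len 0.14740580886714805
jig yaw 8.134782659230309
plate [[0.7341 0.2845]
 [0.7514 0.1655]
 [0.6669 0.1554]
 [0.651  0.2729]] 0.12028135857708878 0.08511387334434298
plate yaw 8.257979268424252
handle [[ 0.5903 -0.1853]
 [ 0.5647 -0.183 ]
 [ 0.5753 -0.2701]
 [ 0.5509 -0.2685]] 0.025709265490831388
shelf front [[ 0.64904439 -0.27022167  0.09      ]
 [ 0.41678957 -0.24858173  0.09      ]] 0.23326077895702652
```

```bash
cat >> h.py <<'E'
def go(x,y,z,jaw):
    "shift (mm) and turn (deg) in tool axes to reach world xyz with tool down and jaw axis at angle jaw (mod 180 free)"
    o,r=st(); m=r.as_matrix(); j=np.radians(jaw); best=None
    X=np.array([np.cos(j),np.sin(j),0])
    T=np.c_[X,np.cross([0,0,-1],X),[0,0,-1]]
    print('shift mm',np.round(m.T@(np.array([x,y,z])-o['tcp_pos'])*1000,1),'turn',np.round(np.degrees((r.inv()*R.from_matrix(T)).as_rotvec()),1),'jaw now',np.round(np.degrees(np.arctan2(m[1,0],m[0,0])),2))
E
python3 -c "
from h import *
go(.4687,-.0385,.15,21.2)"
```

```text
t 0.1 tcp [0.2321 0.5797 0.255 ] f [ 1.3 -0.9  0.2] w 0.0882
[[ 0.372  0.928 -0.001]
 [ 0.928 -0.372 -0.002]
 [-0.002  0.    -1.   ]]
shift mm [-485.8  449.4  105.8] turn [ 0.   0.1 47. ] jaw now 68.18
```

```bash
python3 -m jog '{"claw":[0.07,0.07,0.07,0.07,0.07,0.07,0.07,0.07],"translation":[[-485,449,105],[-485,449,105],[-485,449,105],[-485,449,105],[-485,449,105],[-485,449,105],[-485,449,105],[-485,449,105]],"turn":[[0,0,47],[0,0,47],[0,0,47],[0,0,47],[0,0,47],[0,0,47],[0,0,47],[0,0,47]]}'; python3 -c "
from h import *
go(.4687,-.0385,.12,21.2)"
```

```text
time: 0.9
tcp_pos: [0.374, 0.2098, 0.1927]
tcp_rot: [0.983, 0.184, 0.0, -0.0]
ft_force: [0.7, -0.9, 0.3]
grip_width: 0.0698
t 0.9 tcp [0.374  0.2098 0.1927] f [ 0.7 -0.9  0.3] w 0.0698
[[ 0.932  0.362  0.   ]
 [ 0.362 -0.932  0.   ]
 [ 0.     0.    -1.   ]]
shift mm [ -1.6 265.7  72.7] turn [ 0. -0.  0.] jaw now 21.22
```

The translations are in metres. I typed millimetres, but the per-row cap kept that move harmless and in the right direction. I'll use metres from here.

```bash
python3 -m jog '{"claw":[0.07,0.07,0.07,0.07,0.07,0.07,0.07,0.07],"translation":[[-0.0016,0.266,0.04],[-0.0016,0.266,0.04],[-0.0016,0.266,0.073],[-0.0016,0.266,0.073],[-0.0016,0.266,0.073],[-0.0016,0.266,0.073],[-0.0016,0.266,0.073],[-0.0016,0.266,0.073]],"turn":[[0,0,0],[0,0,0],[0,0,0],[0,0,0],[0,0,0],[0,0,0],[0,0,0],[0,0,0]]}'; python3 -c "
from h import *
c=read_camera('scene'); save('pics/s1.png',c['pixels'][120:300,180:400],3.5)
go(.4687,-.0385,.021,21.2)"
```

```text
time: 1.7
tcp_pos: [0.468, -0.0372, 0.1196]
tcp_rot: [0.983, 0.183, -0.0, -0.0]
ft_force: [0.2, 0.6, 0.2]
grip_width: 0.0702
t 1.75 tcp [ 0.468  -0.0361  0.1199] f [0.1 0.8 0.4] w 0.0699
[[ 0.932  0.362 -0.001]
 [ 0.362 -0.932  0.001]
 [-0.    -0.001 -1.   ]]
shift mm [-0.2  2.6 98.9] turn [-0.1  0.   0. ] jaw now 21.25
```

View pics/s1.png

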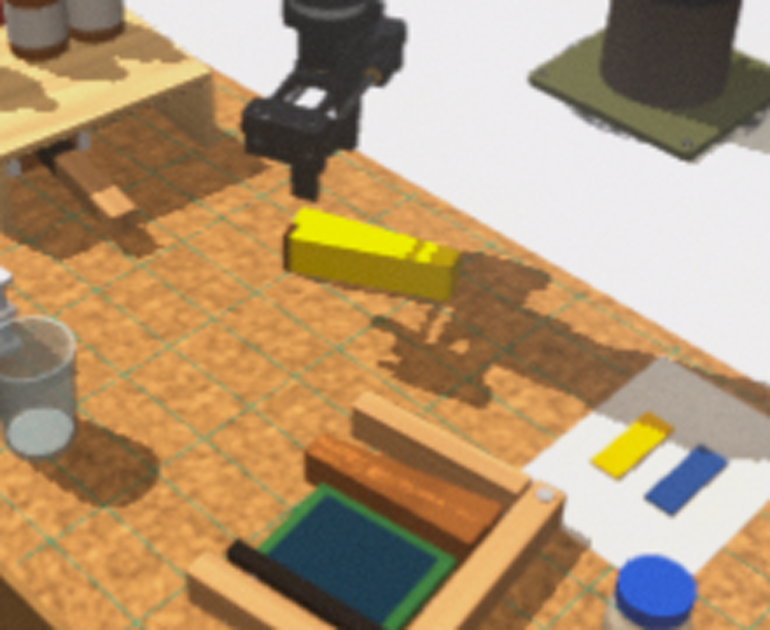

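The gripper at (305,150) is over the thick end of the wedge (290-340,215-270), so I'll descend and grip.

```bash
python3 -m jog '{"claw":[0.07,0.07,0.07,0.07,0.02,0.02,0.02,0.02],"translation":[[0,0.001,0.045],[0,0.001,0.08],[0,0.001,0.097],[0,0.001,0.097],[0,0.001,0.097],[0,0.001,0.097],[0,0.001,0.097],[0,0.001,0.097]],"turn":[[0,0,0],[0,0,0],[0,0,0],[0,0,0],[0,0,0],[0,0,0],[0,0,0],[0,0,0]]}'; python3 -c "
from h import *
st()"
```

```text
time: 2.55
tcp_pos: [0.4687, -0.0373, 0.0233]
tcp_rot: [0.983, 0.184, 0.0, -0.0]
ft_force: [0.1, 1.0, 2.1]
grip_width: 0.0423
t 2.55 tcp [ 0.4687 -0.0373  0.0233] f [0.1 1.  2.1] w 0.0423
[[ 0.932  0.362  0.   ]
 [ 0.362 -0.932  0.   ]
 [ 0.001 -0.    -1.   ]]
```

```bash
python3 -c "
from h import *
c=np.load('top0.npy',allow_pickle=True).item()
print(on_z(c,[(403/1.5,195/1.5)],.0),on_z(c,[(404/1.5,180/1.5),(386/1.5,180/1.5),(423/1.5,180/1.5),(404/1.5,164/1.5)],.095))
print('rack',on_z(c,[(450/1.5,215/1.5)],.07))
c=np.load('scene0.npy',allow_pickle=True).item()
print('scene',on_z(c,[(288/1.5,365/1.5)],.0))
J=np.array([.6031,.1272]);a=np.radians(8.2);x=np.array([np.cos(a),np.sin(a)]);y=np.array([-x[1],x[0]])
for yy in(-135,-100,-50):print(yy,J+.0227*x+yy/1000*y)
go(.62,.02,.0233,8.2)
"
```

```text
[[ 0.78126155 -0.04606442  0.        ]] [[ 0.77921542 -0.04349529  0.095     ]
 [ 0.77837164 -0.01047581  0.095     ]
 [ 0.78013465 -0.07836994  0.095     ]
 [ 0.81022534 -0.04302756  0.095     ]]
rack [[ 0.72207973 -0.13113504  0.07      ]]
scene [[ 0.77732708 -0.04278666  0.        ]]
-135 [ 0.64482283 -0.00318211]
-100 [0.63983081 0.03146005]
-50 [0.63269937 0.08094887]
t 2.55 tcp [ 0.4687 -0.0373  0.0233] f [0.1 1.  2.1] w 0.0423
[[ 0.932  0.362  0.   ]
 [ 0.362 -0.932  0.   ]
 [ 0.001 -0.    -1.   ]]
shift mm [1.617e+02 1.400e+00 1.000e-01] turn [-0.  -0.  13.1] jaw now 21.25
```

```bash
python3 -m jog '{"claw":[0.02,0.02,0.02,0.02,0.02,0.02,0.02,0.02],"translation":[[0.01,0,-0.003],[0.04,0.003,-0.003],[0.075,0.006,-0.003],[0.11,0.01,-0.003],[0.13,0.013,-0.003],[0.1355,0.013,-0.003],[0.1355,0.013,-0.003],[0.1355,0.013,-0.003]],"turn":[[0,0,0],[0,0,3],[0,0,7],[0,0,11],[0,0,13],[0,0,13],[0,0,13],[0,0,13]]}'; python3 -c "
from h import *
st(); c=read_camera('top'); np.save('top1.npy',c,allow_pickle=True)
im=c['pixels'][110:270,130:340]; save('pics/t1.png',im,3.75)"
```

```text
time: 3.35
tcp_pos: [0.5976, -0.0019, 0.0256]
tcp_rot: [0.997, 0.072, -0.002, 0.0]
ft_force: [-0.7, 0.9, -1.5]
grip_width: 0.0421
t 3.35 tcp [ 0.5976 -0.0019  0.0256] f [-0.7  0.9 -1.5] w 0.0421
[[ 0.99   0.143 -0.003]
 [ 0.143 -0.99  -0.001]
 [-0.003  0.    -1.   ]]
```

View pics/t1.png

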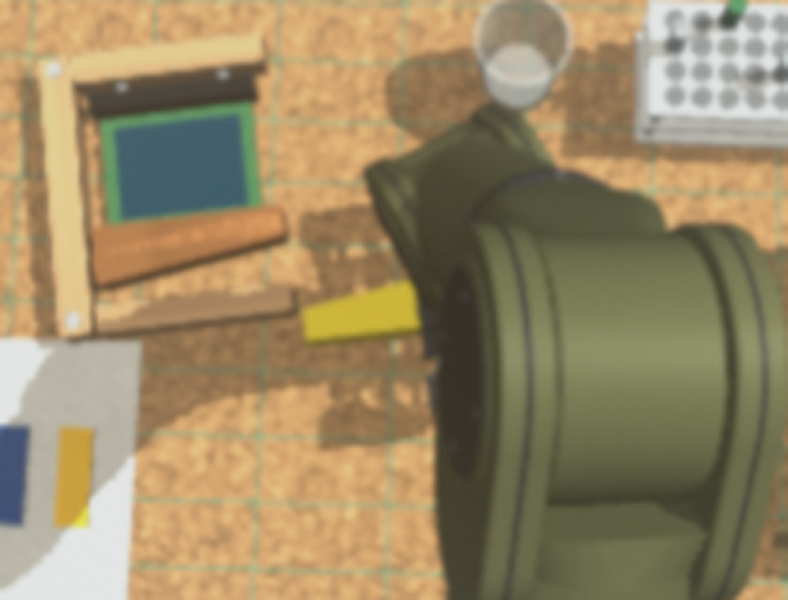

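The wedge's thin end shows at (302-305,309-341), with the straight side running to (420,328). The rail's inner edge runs (95,306)-(292,288).

```bash
python3 -c "
from h import *
c=np.load('top1.npy',allow_pickle=True).item()
f=lambda pts:[((x+.5)/3.75-.5+130,(y+.5)/3.75-.5+110) for x,y in pts]
w=on_z(c,f([(302,309),(305,341),(420,328)]),.0425)
j=on_z(c,f([(291,289),(96,307)]),.036)
yw=lambda d:np.degrees(np.arctan2(-d[0],d[1]))
print(w[:,:2],yw(w[1]-w[2]),np.linalg.norm(w[0]-w[1]));print(j[:,:2],yw(j[1]-j[0]))
a=np.radians(8.2);x=np.array([np.cos(a),np.sin(a)]);y=np.array([-x[1],x[0]])
t=np.array([.5976,-.0019]);print('tip rel tcp (jig axes)',(w[1,:2]-t)@x,(w[1,:2]-t)@y,'tip rel mouth0',(w[1,:2]-[.6031,.1272])@x,(w[1,:2]-[.6031,.1272])@y)
# rail edge fit by gradient: profile of brightness columns
g=c['pixels'].astype(int)
P=cloud(c);m=(P[...,2]>.03)&(P[...,2]<.04)&(P[...,0]>.54)&(P[...,0]<.64)&(P[...,1]>.10)&(P[...,1]<.28)
q=(P[m][:,:2]-[.6031,.1272])@np.c_[x,y]*1000
for s in range(-10,150,20):
  k=abs(q[:,1]-s)<10;print(s,np.round(np.sort(q[k,0]),0)[[0,-1]] if k.sum() else '',k.sum())
"
```

```text
[[0.58278817 0.11621292]
 [0.55880479 0.11297069]
 [0.57071559 0.02784769]] 7.965369997518575 0.024201540760491913
[[0.59879385 0.12582522]
 [0.5813555  0.27243845]] 6.782961461369072
tip rel tcp (jig axes) -0.022014688556065143 0.11922960221877352 tip rel mouth0 -0.04587185316743949 -0.007766050056041731
-10 [-44.   1.] 18
10 [-20.  38.] 60
30 [-20.  41.] 70
50 [-20.  46.] 90
70 [-20.  48.] 103
90 [-20.  50.] 119
110 [-20.  53.] 129
130 [-21.  55.] 142
```

```bash
python3 -m jog '{"claw":[0.02,0.02,0.02,0.02,0.02,0.02,0.02,0.02],"translation":[[0.015,-0.001,0],[0.035,-0.002,0],[0.047,-0.003,0],[0.05,-0.004,0],[0.05,-0.004,0],[0.05,-0.02,0],[0.05,-0.035,0],[0.05,-0.035,0]],"turn":[[0,0,0],[0,0,0],[0,0,0],[0,0,0],[0,0,0],[0,0,0],[0,0,0],[0,0,0]]}'; python3 -c "
from h import *
st(); c=read_camera('top'); np.save('top1.npy',c,allow_pickle=True)
im=c['pixels'][130:230,130:270]; a=cv2.resize(im,None,fx=4,fy=4,interpolation=cv2.INTER_CUBIC)
c=read_camera('scene'); np.save('scene1.npy',c,allow_pickle=True)
cv2.imwrite('pics/t2.png',a[...,::-1]); save('pics/s2.png',c['pixels'][200:330,220:360],4)"
```

```text
time: 4.2
tcp_pos: [0.6429, 0.0462, 0.0262]
tcp_rot: [0.997, 0.074, -0.0, -0.002]
ft_force: [0.4, 1.1, -1.7]
grip_width: 0.0422
t 4.2 tcp [0.6429 0.0462 0.0262] f [ 0.4  1.1 -1.7] w 0.0422
[[ 0.989  0.148 -0.001]
 [ 0.148 -0.989  0.004]
 [-0.    -0.004 -1.   ]]
```

View pics/s2.png

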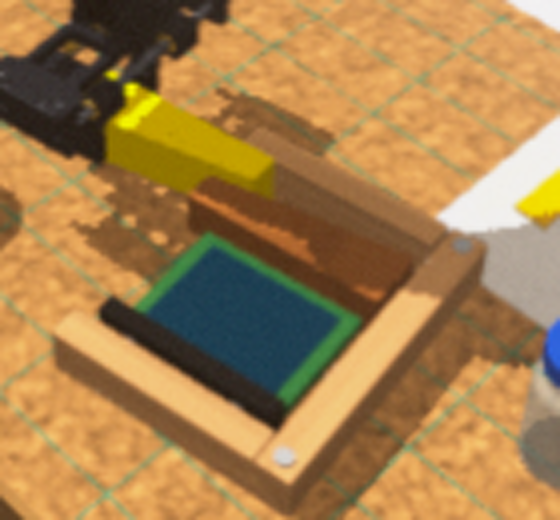

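The wedge tip is inside the channel between the rail and the bar at (275,175), with no contact force. I'll move it towards the rail and further in, still loose.

```bash
python3 -m jog '{"claw":[0.02,0.02,0.02,0.02,0.02,0.02,0.02,0.02],"translation":[[-0.002,-0.004,0],[-0.0035,-0.012,0],[-0.004,-0.02,0],[-0.004,-0.026,0],[-0.004,-0.028,0],[-0.004,-0.028,0.001],[-0.004,-0.028,0.002],[-0.004,-0.028,0.002]],"turn":[[0,0,0],[0,0,0],[0,0,0],[0,0,0],[0,0,0],[0,0,0],[0,0,0],[0,0,0]]}'; python3 -c "
from h import *
o,r=st()
a=np.radians(8.2);x=np.array([np.cos(a),np.sin(a)]);y=np.array([-x[1],x[0]]);t=o['tcp_pos'][:2]-np.array([.6031,.1272])
print('straight x',t@x*1000-22,'tip y',t@y*1000+119.2)
c=read_camera('top'); np.save('top1.npy',c,allow_pickle=True)
save('pics/t3.png',c['pixels'][130:230,130:270],4)"
```

```text
time: 5.1
tcp_pos: [0.6363, 0.067, 0.0238]
tcp_rot: [0.997, 0.071, -0.0, 0.0]
ft_force: [0.4, -0.6, -0.8]
grip_width: 0.042
t 5.1 tcp [0.6363 0.067  0.0238] f [ 0.4 -0.6 -0.8] w 0.042
[[ 0.99   0.142 -0.   ]
 [ 0.142 -0.99  -0.   ]
 [-0.     0.    -1.   ]]
straight x 2.2850739385476153 tip y 54.919138438977555
```

View pics/t3.png

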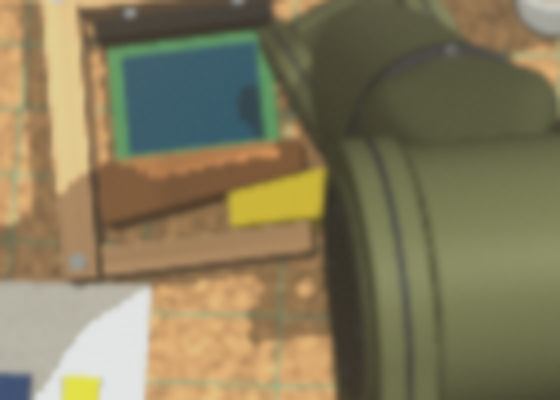

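The wedge's straight edge at (230,228)-(322,217) lies about 1-2 mm from the rail. I'll move it 12 mm further in, set it down and let go.

```bash
python3 -m jog '{"claw":[0.02,0.02,0.02,0.02,0.02,0.065,0.065,0.065],"translation":[[-0.0005,-0.004,0],[-0.0012,-0.01,0.0005],[-0.0015,-0.012,0.0015],[-0.0015,-0.012,0.002],[-0.0015,-0.012,0.002],[-0.0015,-0.012,0.002],[-0.0015,-0.012,0.002],[-0.0015,-0.012,0.002]],"turn":[[0,0,0],[0,0,0],[0,0,0],[0,0,0],[0,0,0],[0,0,0],[0,0,0],[0,0,0]]}'; python3 -c "
from h import *
st()"
```

```text
time: 5.95
tcp_pos: [0.6329, 0.0799, 0.0218]
tcp_rot: [0.997, 0.072, -0.0, -0.0]
ft_force: [-0.1, -0.2, -0.2]
grip_width: 0.0639
t 5.95 tcp [0.6329 0.0799 0.0218] f [-0.1 -0.2 -0.2] w 0.0639
[[ 0.99   0.143 -0.   ]
 [ 0.143 -0.99   0.001]
 [-0.    -0.001 -1.   ]]
```

```bash
python3 -m jog '{"claw":[0.065,0.065,0.065,0.065,0.065,0.065,0.065,0.065],"translation":[[0,0,-0.03],[0,0,-0.07],[-0.01,0.03,-0.1],[-0.03,0.08,-0.1],[-0.05,0.13,-0.1],[-0.065,0.18,-0.1],[-0.085,0.23,-0.1],[-0.097,0.267,-0.1]],"turn":[[0,0,0],[0,0,0],[0,0,4],[0,0,9],[0,0,14],[0,0,18],[0,0,18],[0,0,18]]}'; python3 -c "
from h import *
c=read_camera('top'); np.save('top2.npy',c,allow_pickle=True);s=read_camera('scene'); np.save('scene2.npy',s,allow_pickle=True)
a=cv2.resize(c['pixels'][130:230,130:240],None,fx=4,fy=4,interpolation=cv2.INTER_CUBIC)
b=cv2.resize(s['pixels'][120:220,130:220],None,fx=4,fy=4,interpolation=cv2.INTER_CUBIC)
cv2.imwrite('pics/m3.png',np.hstack([a,b])[...,::-1])
go(.5752,-.198,.022,-9.6)"
```

```text
time: 6.75
tcp_pos: [0.5748, -0.1977, 0.1218]
tcp_rot: [0.996, -0.085, -0.0, -0.0]
ft_force: [0.6, -0.3, -0.2]
grip_width: 0.0651
t 6.85 tcp [ 0.572  -0.2076  0.1213] f [ 1.1 -0.7  0.2] w 0.065
[[ 0.983 -0.184 -0.003]
 [-0.184 -0.983 -0.007]
 [-0.002  0.008 -1.   ]]
shift mm [  1.5 -10.8  99.2] turn [ 0.5  0.1 -1. ] jaw now -10.59
```

View pics/m3.png

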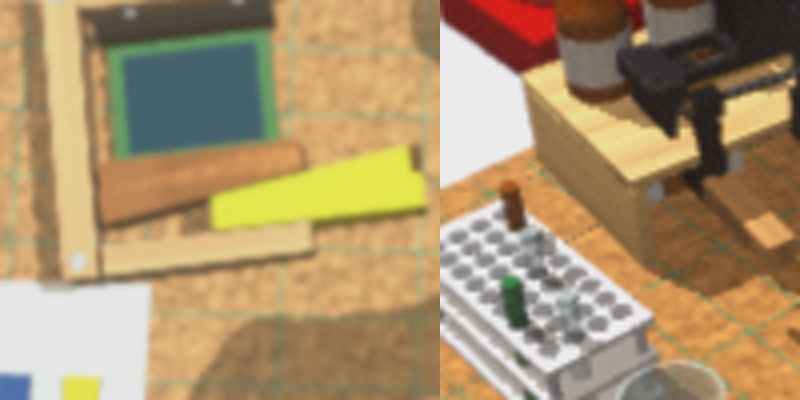

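The wedge is lying loose along the rail in the mouth, tip at (212,212) and butt at (425,180). The gripper is above the mallet handle, so I'll go down and grip it.

```bash
python3 -m jog '{"claw":[0.065,0.065,0.065,0.065,0.065,0.015,0.015,0.015],"translation":[[0,0,0.0],[0,0,0.02],[0,0,0.06],[0,0,0.09],[0,0,0.1],[0,0,0.1],[0,0,0.1],[0,0,0.1]],"turn":[[0,0,0],[0,0,0],[0,0,0],[0,0,0],[0,0,0],[0,0,0],[0,0,0],[0,0,0]]}'; python3 -c "
from h import *
st()"
```

```text
time: 7.65
tcp_pos: [0.5769, -0.1961, 0.0236]
tcp_rot: [0.996, -0.085, 0.002, 0.0]
ft_force: [0.2, -0.7, -0.7]
grip_width: 0.0433
t 7.65 tcp [ 0.5769 -0.1961  0.0236] f [ 0.2 -0.7 -0.7] w 0.0433
[[ 0.985 -0.17   0.003]
 [-0.17  -0.985 -0.   ]
 [ 0.003 -0.    -1.   ]]
```

```bash
python3 -m jog '{"claw":[0.015,0.015,0.015,0.015,0.015,0.015,0.015,0.015],"translation":[[0,0,0],[0,0,0],[0,-0.005,0],[0,-0.015,0],[0,-0.035,0],[0,-0.06,0],[0,-0.085,0],[0,-0.11,0]],"turn":[[0,0,0],[0,0,0],[0,0,0],[0,0,0],[0,0,0],[0,0,0],[0,0,0],[0,0,0]]}'; python3 -c "
from h import *
st()"
```

```text
time: 8.45
tcp_pos: [0.5942, -0.0867, 0.022]
tcp_rot: [0.996, -0.086, -0.0, 0.0]
ft_force: [0.4, -2.7, 1.5]
grip_width: 0.0257
t 8.45 tcp [ 0.5942 -0.0867  0.022 ] f [ 0.4 -2.7  1.5] w 0.0257
[[ 0.985 -0.171 -0.   ]
 [-0.171 -0.985 -0.   ]
 [-0.     0.001 -1.   ]]
```

```bash
python3 -m jog '{"claw":[0.015,0.015,0.015,0.015,0.015,0.06,0.06,0.06],"translation":[[0,-0.025,0],[0,-0.05,0],[0,-0.068,0],[0,-0.075,0],[0,-0.075,0],[0,-0.075,0],[0,-0.075,0],[0,-0.075,0]],"turn":[[0,0,0],[0,0,0],[0,0,0],[0,0,0],[0,0,0],[0,0,0],[0,0,0],[0,0,0]]}'; python3 -c "
from h import *
st()"
```

```text
time: 9.25
tcp_pos: [0.6068, -0.0154, 0.0218]
tcp_rot: [0.996, -0.086, -0.0, 0.0]
ft_force: [-0.1, 1.0, -0.2]
grip_width: 0.0475
t 9.25 tcp [ 0.6068 -0.0154  0.0218] f [-0.1  1.  -0.2] w 0.0475
[[ 0.985 -0.172 -0.   ]
 [-0.172 -0.985 -0.001]
 [-0.     0.001 -1.   ]]
```

```bash
python3 -m jog '{"claw":[0.06,0.06,0.06,0.06,0.06,0.06,0.06,0.06],"translation":[[0,0,-0.015],[0,0,-0.05],[0,0.02,-0.08],[0,0.055,-0.085],[0,0.09,-0.085],[0,0.113,-0.085],[0,0.12,-0.085],[0,0.12,-0.085]],"turn":[[0,0,0],[0,0,0],[0,0,0],[0,0,0],[0,0,0],[0,0,0],[0,0,0],[0,0,0]]}'; python3 -c "
from h import *
o,r=st()
s=read_camera('scene'); np.save('scene3.npy',s,allow_pickle=True)
print(proj(s,[[.586,-.1355,.036],o['tcp_pos']]))
save('pics/s4.png',s['pixels'][120:260,130:290],4.5)"
```

```text
time: 10.05
tcp_pos: [0.5866, -0.1334, 0.1076]
tcp_rot: [0.996, -0.087, 0.0, 0.0]
ft_force: [0.5, 0.6, 0.6]
grip_width: 0.0598
t 10.05 tcp [ 0.5866 -0.1334  0.1076] f [0.5 0.6 0.6] w 0.0598
[[ 0.985 -0.173  0.001]
 [-0.173 -0.985 -0.   ]
 [ 0.001  0.    -1.   ]]
[[222.82238717 188.28222665]
 [221.68009539 169.89516259]]
```

View pics/s4.png

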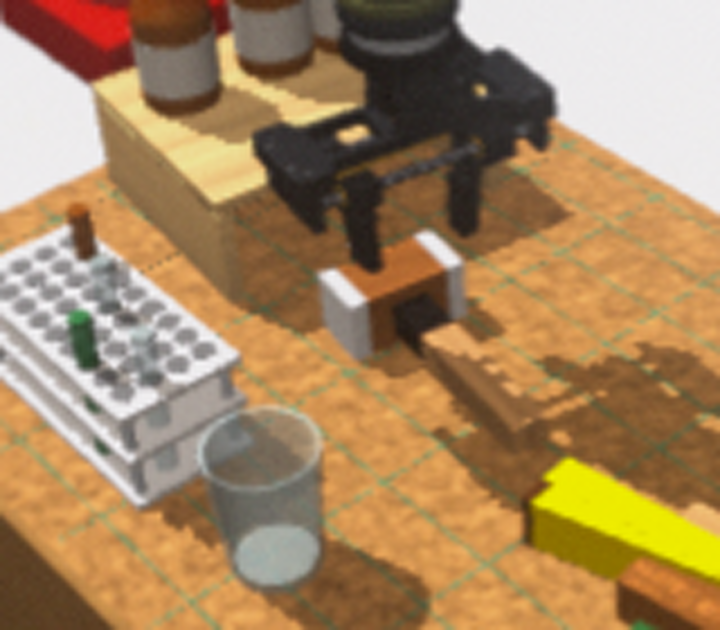

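The mallet is out, with its head at (320-465,235-360) and the band at about (427,316). My predicted band position is (418,307); next I'll work out the correction.

```bash
python3 -c "
from h import *
s=np.load('scene3.npy',allow_pickle=True).item()
f=lambda X,Y:((X+.5)/4.5-.5+130,(Y+.5)/4.5-.5+120)
print('band c',on_z(s,[f(427,316)],.036)); 
# head top corners z=.048 : outer white corners
h=on_z(s,[f(320,276),f(415,235),f(465,266),f(370,307)],.048);print(h);print('c',h.mean(0),'len',np.linalg.norm(h[0]-h[1]),np.linalg.norm(h[1]-h[2]))
d=h[1]-h[0]+h[2]-h[3];print('ang mallet x',np.degrees(np.arctan2(-d[1],-d[0])))
P=cloud(s);m=(P[...,2]>.042)&(P[...,2]<.055)&(P[...,0]>.5)&(P[...,0]<.65)&(P[...,1]>-.24)&(P[...,1]<-.13)
r=cv2.minAreaRect(P[m][:,:2].astype(np.float32)*1000);print(r,m.sum())
"
```

```text
band c [[ 0.58717009 -0.12603347  0.036     ]]
[[ 0.62127112 -0.19957331  0.048     ]
 [ 0.54344037 -0.19054131  0.048     ]
 [ 0.54161489 -0.13827894  0.048     ]
 [ 0.61781149 -0.14844847  0.048     ]]
c [ 0.58103447 -0.16921051  0.048     ] len 0.07835306824399471 0.05229424010779441
ang mallet x -7.106011646166572
((580.0552368164062, -170.62872314453125), (47.626522064208984, 91.57838439941406), 79.97953796386719) 278
```

```bash
python3 -m jog '{"claw":[0.06,0.06,0.06,0.06,0.01,0.01,0.01,0.01],"translation":[[0,-0.007,0.01],[0,-0.007,0.05],[0,-0.007,0.08],[0,-0.007,0.0855],[0,-0.007,0.0855],[0,-0.007,0.0855],[0,-0.007,0.0855],[0,-0.007,0.0855]],"turn":[[0,0,0],[0,0,0],[0,0,0],[0,0,0],[0,0,0],[0,0,0],[0,0,0],[0,0,0]]}'; python3 -c "
from h import *
go(.5,-.06,.028,40)"
```

```text
time: 10.9
tcp_pos: [0.5887, -0.1255, 0.0227]
tcp_rot: [0.996, -0.086, 0.001, 0.0]
ft_force: [-0.2, -0.1, 0.1]
grip_width: 0.0302
t 10.9 tcp [ 0.5887 -0.1255  0.0227] f [-0.2 -0.1  0.1] w 0.0302
[[ 0.985 -0.171  0.002]
 [-0.171 -0.985 -0.   ]
 [ 0.002 -0.    -1.   ]]
shift mm [-98.5 -49.4  -5.5] turn [  0.   -0.1 -49.8] jaw now -9.83
```

```bash
python3 -m jog '{"claw":[0.01,0.01,0.01,0.01,0.01,0.01,0.01,0.01],"translation":[[0,0,0],[0,0,0],[0,0,-0.004],[-0.01,-0.005,-0.008],[-0.03,-0.015,-0.008],[-0.055,-0.027,-0.008],[-0.08,-0.04,-0.008],[-0.098,-0.049,-0.008]],"turn":[[0,0,0],[0,0,0],[0,0,0],[0,0,0],[0,0,-4],[0,0,-10],[0,0,-17],[0,0,-24]]}'; python3 -c "
from h import *
go(.606,-.034,.0275,98.2)"
```

```text
time: 11.7
tcp_pos: [0.4974, -0.0591, 0.0293]
tcp_rot: [0.992, 0.126, -0.001, -0.001]
ft_force: [0.1, -0.8, -3.5]
grip_width: 0.0254
t 11.7 tcp [ 0.4974 -0.0591  0.0293] f [ 0.1 -0.8 -3.5] w 0.0254
[[ 0.968  0.25  -0.003]
 [ 0.25  -0.968  0.001]
 [-0.002 -0.002 -1.   ]]
shift mm [111.5   2.9   1.5] turn [ -0.2   0.  -83.7] jaw now 14.5
```

```bash
python3 -m jog '{"claw":[0.01,0.01,0.01,0.01,0.01,0.01,0.01,0.01],"translation":[[0,0,0],[0,0,0],[0,0,0],[0,0,0],[0,0,0],[0.01,0,0],[0.02,0,0],[0.03,0,0]],"turn":[[0,0,-7],[0,0,-15],[0,0,-23],[0,0,-31],[0,0,-39],[0,0,-47],[0,0,-55],[0,0,-62]]}'; python3 -c "
from h import *
go(.606,-.038,.0275,98.2)"
```

```text
time: 12.5
tcp_pos: [0.5285, -0.0533, 0.0292]
tcp_rot: [0.786, 0.619, -0.001, -0.0]
ft_force: [-0.0, 0.2, -4.4]
grip_width: 0.0257
t 12.5 tcp [ 0.5285 -0.0533  0.0292] f [-0.   0.2 -4.4] w 0.0257
[[ 0.234  0.972 -0.001]
 [ 0.972 -0.234 -0.   ]
 [-0.001 -0.001 -1.   ]]
shift mm [33.1 71.7  1.6] turn [ -0.1   0.  -21.7] jaw now 76.46
```

```bash
python3 -m jog '{"claw":[0.01,0.01,0.01,0.01,0.01,0.01,0.01,0.01],"translation":[[0.003,0.003,0],[0.009,0.015,0],[0.017,0.035,0],[0.026,0.055,0],[0.032,0.068,0],[0.033,0.0715,0.001],[0.033,0.0715,0.001],[0.033,0.0715,0.001]],"turn":[[0,0,-6],[0,0,-12],[0,0,-18],[0,0,-21.7],[0,0,-21.7],[0,0,-21.7],[0,0,-21.7],[0,0,-21.7]]}'; python3 -c "
from h import *
st(); c=read_camera('top');s=read_camera('scene'); np.save('top4.npy',c,allow_pickle=True);np.save('scene4.npy',s,allow_pickle=True)
a=cv2.resize(c['pixels'][130:250,150:290],None,fx=2.85,fy=2.85,interpolation=cv2.INTER_CUBIC)
b=cv2.resize(s['pixels'][160:300,200:330],None,fx=3,fy=3,interpolation=cv2.INTER_CUBIC)
o=np.zeros((430,795,3),np.uint8);o[:a.shape[0],:a.shape[1]]=a;o[:b.shape[0],400:400+b.shape[1]]=b
cv2.imwrite('pics/m5.png',o[...,::-1])"
```

```text
time: 13.3
tcp_pos: [0.6044, -0.0386, 0.0279]
tcp_rot: [0.657, 0.754, -0.001, -0.001]
ft_force: [-0.6, -0.2, -3.8]
grip_width: 0.0256
t 13.3 tcp [ 0.6044 -0.0386  0.0279] f [-0.6 -0.2 -3.8] w 0.0256
[[-0.137  0.991 -0.003]
 [ 0.991  0.137 -0.001]
 [-0.001 -0.003 -1.   ]]
```

View pics/m5.png

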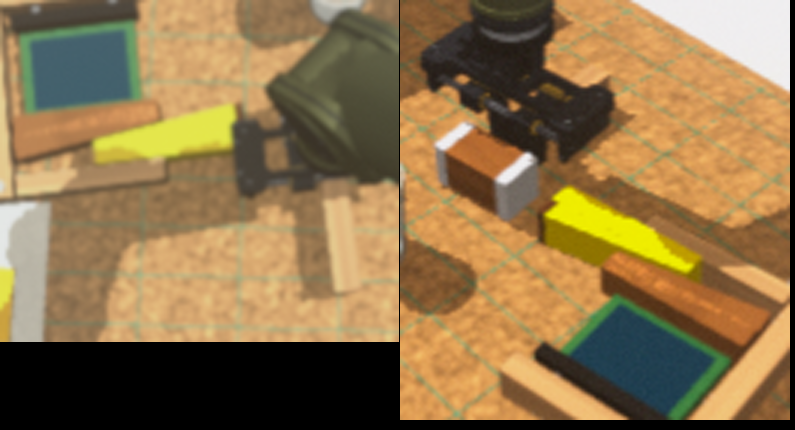

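The mallet is held level, with its head at (435-540,125-215 of the right-hand panel) in line behind the wedge butt. I'll check the alignment numerically.

```bash
cat > chk.py <<'E'
from h import *
J=np.array([.6031,.1272]);a=np.radians(8.2);X=np.array([np.cos(a),np.sin(a)]);Y=np.array([-X[1],X[0]]);B=np.c_[X,Y]
def jf(p): return (np.asarray(p)[...,:2]-J)@B*1000
def wedge(c,n):
    "yellow top face pixels: extents in jig frame (mm)"
    h=cv2.cvtColor(c['pixels'],cv2.COLOR_RGB2HSV); P=cloud(c)
    m=(h[...,0]>24)&(h[...,0]<34)&(h[...,1]>140)&(P[...,2]>.032)&(P[...,2]<.048)&(P[...,0]>.5)
    q=jf(P[m]); 
    if len(q)<20: print(n,'wedge few'); return
    print(n,'wedge',len(q),'y',np.round(np.percentile(q[:,1],[.5,99.5]),1),'x',np.round(np.percentile(q[:,0],[1,99]),1))
def head(c,n):
    P=cloud(c); t=telemetry.get_obs()['tcp_pos']
    m=(P[...,2]>.043)&(P[...,2]<.06)&(np.hypot(P[...,0]-t[0],P[...,1]-t[1])<.1)&(P[...,0]>t[0]+.017)
    h=cv2.cvtColor(c['pixels'],cv2.COLOR_RGB2HSV)
    m&=~((h[...,0]>24)&(h[...,0]<34)&(h[...,1]>140))&(h[...,2]>70)
    q=jf(P[m]).astype(np.float32)
    if len(q)>20: print(n,'head',len(q),cv2.minAreaRect(q),np.percentile(P[m][:,2],[10,50,90]))
if __name__=='__main__':
    o,_=st(); print('tcp jig',np.round(jf(o['tcp_pos']),1))
    c=read_camera('scene'); wedge(c,'scene'); head(c,'scene'); c=read_camera('top'); wedge(c,'top')
E
python3 chk.py
```

```text
t 13.4 tcp [ 0.6048 -0.0384  0.0282] f [-0.1 -0.3 -4.8] w 0.0257
[[-0.137  0.991 -0.002]
 [ 0.991  0.137 -0.001]
 [-0.001 -0.002 -1.   ]]
tcp jig [ -22.  -164.2]
scene wedge 548 y [-81.   67.8] x [ 2.1 44.5]
scene head 422 ((26.503210067749023, -162.80987548828125), (93.57593536376953, 48.39570999145508), 88.96967315673828) [0.04738976 0.05237043 0.05458603]
top wedge 589 y [-75.1  64. ] x [ 2.5 43.3]
```

```bash
python3 -m jog '{"claw":[0.01,0.01,0.01,0.01,0.01,0.01,0.01,0.01],"translation":[[0,0,0.003],[0.02,0,0.003],[0.046,0,0.003],[0.02,0,0.003],[0.02,0,0.003],[0.055,0,0.003],[0.02,0,0.003],[0.02,0,0.003]],"turn":[[0,0,0],[0,0,0],[0,0,0],[0,0,0],[0,0,0],[0,0,0],[0,0,0],[0,0,0]]}'; python3 chk.py
```

```text
time: 14.3
tcp_pos: [0.6034, -0.0228, 0.0248]
tcp_rot: [0.658, 0.753, -0.003, 0.002]
ft_force: [-0.6, -3.6, -4.0]
grip_width: 0.0256
t 14.3 tcp [ 0.6034 -0.0228  0.0248] f [-0.6 -3.6 -4. ] w 0.0256
[[-0.134  0.991 -0.001]
 [ 0.991  0.134 -0.006]
 [-0.006 -0.002 -1.   ]]
tcp jig [ -21.1 -148.5]
scene wedge 533 y [-57.9  89.3] x [ 1.7 45. ]
scene head 397 ((26.85575294494629, -148.58570861816406), (94.14840698242188, 49.96741485595703), 88.14331817626953) [0.04605725 0.04881122 0.05081846]
top wedge 601 y [-52.3  86.3] x [ 2.6 43.8]
```

```bash
python3 -m jog '{"claw":[0.01,0.01,0.01,0.01,0.01,0.01,0.01,0.01],"translation":[[0.015,0,0],[0.05,0,0],[0.015,0,0],[0.02,0,0],[0.06,0,0],[0.02,0,0],[0.02,0,0],[0.02,0,0]],"turn":[[0,0,0],[0,0,0],[0,0,0],[0,0,0],[0,0,0],[0,0,0],[0,0,0],[0,0,0]]}'; python3 chk.py
```

```text
time: 15.2
tcp_pos: [0.6002, 0.0019, 0.0253]
tcp_rot: [0.657, 0.754, -0.0, -0.0]
ft_force: [0.4, 1.0, -4.2]
grip_width: 0.0254
t 15.2 tcp [0.6002 0.0019 0.0253] f [ 0.4  1.  -4.2] w 0.0254
[[-0.136  0.991 -0.   ]
 [ 0.991  0.136 -0.   ]
 [-0.    -0.    -1.   ]]
tcp jig [ -20.7 -123.6]
scene wedge 544 y [-31.4 115.2] x [ 1.8 44.4]
scene head 409 ((27.388498306274414, -123.03309631347656), (91.66943359375, 48.79328918457031), 89.04202270507812) [0.04600049 0.04869599 0.05094527]
top wedge 597 y [-25.8 114. ] x [ 2.7 43.6]
```

```bash
python3 -m jog '{"claw":[0.01,0.01,0.01,0.01,0.01,0.01,0.01,0.01],"translation":[[0.02,0,0],[0.056,0,0],[0.02,0,0],[0.02,0,0],[0.06,0,0],[0.02,0,0],[0.02,0,0],[0.02,0,0]],"turn":[[0,0,0],[0,0,0],[0,0,0],[0,0,0],[0,0,0],[0,0,0],[0,0,0],[0,0,0]]}'; python3 chk.py
```

```text
time: 16.1
tcp_pos: [0.5982, 0.0203, 0.0259]
tcp_rot: [0.658, 0.753, -0.0, 0.001]
ft_force: [-0.0, -2.9, -0.1]
grip_width: 0.0258
t 16.1 tcp [0.5982 0.0203 0.0259] f [-0.  -2.9 -0.1] w 0.0258
[[-0.134  0.991  0.001]
 [ 0.991  0.134 -0.001]
 [-0.001  0.001 -1.   ]]
tcp jig [ -20.1 -105.1]
scene wedge 554 y [-22.2 123.9] x [ 1.5 44.5]
scene head 420 ((29.32317352294922, -105.1353759765625), (48.194400787353516, 92.63668060302734), 0.041900455951690674) [0.04555567 0.04790035 0.04999443]
top wedge 555 y [-16.2 122. ] x [ 2.2 43.6]
```

```bash
python3 -m jog '{"claw":[0.01,0.01,0.01,0.01,0.01,0.01,0.01,0.01],"translation":[[0,0,-0.001],[0.05,0,-0.001],[0.005,0,-0.001],[0,0,-0.001],[0,0,-0.001],[0.05,0,-0.001],[0.005,0,-0.001],[0,0,-0.001]],"turn":[[0,0,0],[0,0,0],[0,0,0],[0,0,0],[0,0,0],[0,0,0],[0,0,0],[0,0,0]]}'; python3 chk.py
```

```text
time: 17.0
tcp_pos: [0.5981, 0.0213, 0.0267]
tcp_rot: [0.657, 0.754, 0.0, 0.0]
ft_force: [-1.2, 2.6, 2.3]
grip_width: 0.0276
t 17.0 tcp [0.5981 0.0213 0.0267] f [-1.2  2.6  2.3] w 0.0276
[[-0.137  0.991  0.001]
 [ 0.991  0.137  0.   ]
 [ 0.     0.001 -1.   ]]
tcp jig [ -20.1 -104.1]
scene wedge 549 y [-22.1 124.8] x [ 2. 45.]
scene head 420 ((36.80032730102539, -94.0067138671875), (50.94416046142578, 91.03900909423828), 10.373126983642578) [0.04549317 0.04756604 0.0496092 ]
top wedge 556 y [-15.8 122.4] x [ 2.7 43.8]
```

The wedge is no longer moving (-22.2 to -22.1), but my sharp draw-back yawed the mallet about 10° in the fingers and slid it along them. It is resting on the bench, so I'll regrip the band squarely.

```bash
python3 -m jog '{"claw":[0.05,0.05,0.05,0.05,0.05,0.05,0.01,0.01],"translation":[[0,0,0.001],[0,0,0.001],[0.0005,0.004,0.003],[0.0015,0.01,0.004],[0.0025,0.0145,0.0045],[0.0025,0.0145,0.0045],[0.0025,0.0145,0.0045],[0.0025,0.0145,0.0045]],"turn":[[0,0,0],[0,0,0],[0,0,-3],[0,0,-8],[0,0,-10.4],[0,0,-10.4],[0,0,-10.4],[0,0,-10.4]]}'; python3 chk.py
```

```text
time: 17.9
tcp_pos: [0.6116, 0.026, 0.022]
tcp_rot: [0.586, 0.81, 0.0, -0.0]
ft_force: [0.4, 0.1, -0.2]
grip_width: 0.0364
t 17.9 tcp [0.6116 0.026  0.022 ] f [ 0.4  0.1 -0.2] w 0.0364
[[-0.313  0.95  -0.   ]
 [ 0.95   0.313  0.   ]
 [ 0.    -0.    -1.   ]]
tcp jig [  -6.1 -101.4]
scene wedge 486 y [-21.9 122.6] x [ 3.8 44.1]
scene head 394 ((34.94640350341797, -95.08912658691406), (55.53437805175781, 91.47750091552734), 7.474480628967285) [0.04519256 0.04740175 0.04955463]
top wedge 517 y [-16.2 123. ] x [ 3.2 43.1]
```

```bash
python3 -m jog '{"claw":[0.01,0.01,0.01,0.01,0.01,0.01,0.01,0.01],"translation":[[0,0,0],[0,0,0],[-0.004,-0.003,-0.003],[-0.011,-0.01,-0.003],[-0.018,-0.016,-0.003],[-0.0208,-0.0179,-0.003],[-0.0208,-0.0179,-0.003],[-0.0208,-0.0179,-0.003]],"turn":[[0,0,0],[0,0,0],[0,0,0],[0,0,4],[0,0,8],[0,0,10.4],[0,0,10.4],[0,0,10.4]]}'; python3 chk.py
```

```text
time: 18.8
tcp_pos: [0.6011, 0.0005, 0.0248]
tcp_rot: [0.656, 0.754, -0.0, -0.0]
ft_force: [0.4, -0.1, -3.0]
grip_width: 0.0253
t 18.8 tcp [6.011e-01 5.000e-04 2.480e-02] f [ 0.4 -0.1 -3. ] w 0.0253
[[-0.138  0.99  -0.001]
 [ 0.99   0.138  0.   ]
 [ 0.    -0.    -1.   ]]
tcp jig [ -20.1 -125.1]
scene wedge 553 y [-22.6 125. ] x [ 1.9 45.3]
scene head 414 ((24.87343406677246, -125.72691345214844), (93.00760650634766, 48.058250427246094), 87.92400360107422) [0.04621114 0.04937779 0.05166861]
top wedge 625 y [-25.  122.9] x [ 2.5 43.4]
```

```bash
python3 -m jog '{"claw":[0.01,0.01,0.01,0.01,0.01,0.01,0.01,0.01],"translation":[[0.02,0,-0.001],[0.066,0,-0.001],[0.058,0,-0.001],[0.045,0,-0.001],[0.03,0,-0.001],[0.015,0,-0.001],[0.01,0,-0.001],[0.01,0,-0.001]],"turn":[[0,0,0],[0,0,0],[0,0,0],[0,0,0],[0,0,0],[0,0,0],[0,0,0],[0,0,0]]}'; python3 chk.py
```

```text
time: 19.7
tcp_pos: [0.6003, 0.0081, 0.0259]
tcp_rot: [0.658, 0.753, -0.0, 0.0]
ft_force: [1.7, 0.4, -2.5]
grip_width: 0.0262
t 19.7 tcp [0.6003 0.0081 0.0259] f [ 1.7  0.4 -2.5] w 0.0262
[[-0.134  0.991  0.   ]
 [ 0.991  0.134 -0.001]
 [-0.001  0.    -1.   ]]
tcp jig [ -19.8 -117.5]
scene wedge 547 y [-22.7 125. ] x [ 1.9 44. ]
scene head 390 ((23.66324234008789, -119.46451568603516), (93.00606536865234, 47.88405227661133), 86.12432861328125) [0.04537231 0.04765269 0.04955669]
top wedge 601 y [-17.1 122.9] x [ 2.3 43.3]
```

```bash
python3 -m jog '{"claw":[0.01,0.01,0.01,0.01,0.01,0.01,0.01,0.01],"translation":[[0,0,0],[0,0,0],[0,0,0],[0,0,0],[0,0,0],[0.005,0,0],[0.025,0,0],[0.066,0,0]],"turn":[[0,0,0],[0,0,0],[0,0,0],[0,0,0],[0,0,0],[0,0,0],[0,0,0],[0,0,0]]}'; python3 -m jog '{"claw":[0.01,0.01,0.01,0.01,0.01,0.01,0.01,0.01],"translation":[[-0.012,0,0],[-0.026,0,0],[-0.042,0,0],[-0.056,0,0],[-0.064,0,0],[-0.066,0,0],[-0.066,0,0],[-0.066,0,0]],"turn":[[0,0,0],[0,0,0],[0,0,0],[0,0,0],[0,0,0],[0,0,0],[0,0,0],[0,0,0]]}';  python3 chk.py
```

```text
time: 20.6
tcp_pos: [0.5906, 0.064, 0.025]
tcp_rot: [0.66, 0.751, -0.009, 0.005]
ft_force: [-9.1, -56.0, 9.9]
grip_width: 0.0353
time: 21.4
tcp_pos: [0.6, 0.0106, 0.026]
tcp_rot: [0.657, 0.754, 0.0, 0.0]
ft_force: [-0.7, -1.3, -2.4]
grip_width: 0.027
t 21.4 tcp [0.6    0.0106 0.026 ] f [-0.7 -1.3 -2.4] w 0.027
[[-0.137  0.991  0.   ]
 [ 0.991  0.137  0.   ]
 [ 0.     0.    -1.   ]]
tcp jig [ -19.7 -115. ]
scene wedge 542 y [-22.7 124.8] x [ 2.4 44.4]
scene head 401 ((24.349042892456055, -119.62622833251953), (93.81949615478516, 48.30628967285156), 84.06501007080078) [0.04529407 0.04784955 0.04961963]
top wedge 603 y [-16.5 123.1] x [ 2.5 43. ]
```

A firm 56 N blow no longer moves the wedge (scene -22.7/124.8, unchanged over three blows). Now I'll carry the mallet clear and lay it down.

```bash
python3 -m jog '{"claw":[0.01,0.01,0.01,0.01,0.01,0.01,0.01,0.01],"translation":[[-0.005,0,-0.003],[-0.02,-0.015,-0.004],[-0.035,-0.045,-0.004],[-0.047,-0.075,-0.004],[-0.055,-0.1,-0.004],[-0.0557,-0.1087,-0.003],[-0.0557,-0.1087,0.002],[-0.0557,-0.1087,0.004]],"turn":[[0,0,0],[0,0,0],[0,0,0],[0,0,0],[0,0,0],[0,0,0],[0,0,0],[0,0,0]]}'; python3 -c "
from h import *
st()"
```

```text
time: 22.3
tcp_pos: [0.4969, -0.0607, 0.0227]
tcp_rot: [0.657, 0.754, -0.003, -0.001]
ft_force: [-11.8, -2.5, 24.2]
grip_width: 0.0263
t 22.3 tcp [ 0.4969 -0.0607  0.0227] f [-11.8  -2.5  24.2] w 0.0263
[[-0.136  0.991 -0.005]
 [ 0.991  0.136 -0.004]
 [-0.003 -0.005 -1.   ]]
```

```bash
python3 -m jog '{"claw":[0.01,0.05,0.06,0.07,0.07,0.07,0.07,0.07],"translation":[[0,0,-0.003],[0,0,-0.003],[0,0,-0.003],[0,0,-0.003],[0,0,-0.01],[0,0,-0.04],[0,0,-0.09],[0,0,-0.12]],"turn":[[0,0,0],[0,0,0],[0,0,0],[0,0,0],[0,0,0],[0,0,0],[0,0,0],[0,0,0]]}'
python3 -m jog '{"claw":[0.07,0.07,0.07,0.07,0.07,0.07,0.07,0.07],"translation":[[0,0,-0.04],[0,-0.02,-0.08],[0,-0.05,-0.12],[0,-0.08,-0.14],[0,-0.08,-0.15],[0,-0.08,-0.15],[0,-0.08,-0.15],[0,-0.08,-0.15]],"turn":[[0,0,0],[0,0,0],[0,0,0],[0,0,0],[0,0,0],[0,0,0],[0,0,0],[0,0,0]]}'; python3 -c "
from chk import *
st(); s=read_camera('scene');c=read_camera('top'); wedge(s,'s');wedge(c,'t'); save('pics/fin.png',s['pixels']);save('pics/fint.png',c['pixels'][100:280,120:380],3)
np.save('topF.npy',c,allow_pickle=True)
P0=np.load('top0.npy',allow_pickle=True).item()['pixels'].astype(int); 
f=lambda pts:[((x+.5)/5-.5+135,(y+.5)/5-.5+110) for x,y in pts]
g=cv2.cvtColor(c['pixels'],cv2.COLOR_RGB2HSV)"
```

```text
time: 23.1
tcp_pos: [0.5004, -0.0591, 0.1448]
tcp_rot: [0.657, 0.754, 0.001, 0.0]
ft_force: [0.5, -0.3, 0.9]
grip_width: 0.07
time: 23.9
tcp_pos: [0.4211, -0.0704, 0.2912]
tcp_rot: [0.657, 0.754, 0.0, -0.001]
ft_force: [0.3, -0.4, 0.0]
grip_width: 0.0698
t 23.9 tcp [ 0.4211 -0.0704  0.2912] f [ 0.3 -0.4  0. ] w 0.0698
[[-0.137  0.991 -0.001]
 [ 0.991  0.137  0.001]
 [ 0.001 -0.001 -1.   ]]
s wedge 599 y [-22.5 125.3] x [ 0.5 44.8]
t wedge 649 y [-24.3 123.1] x [ 2.1 42.9]
```

View pics/fin.png

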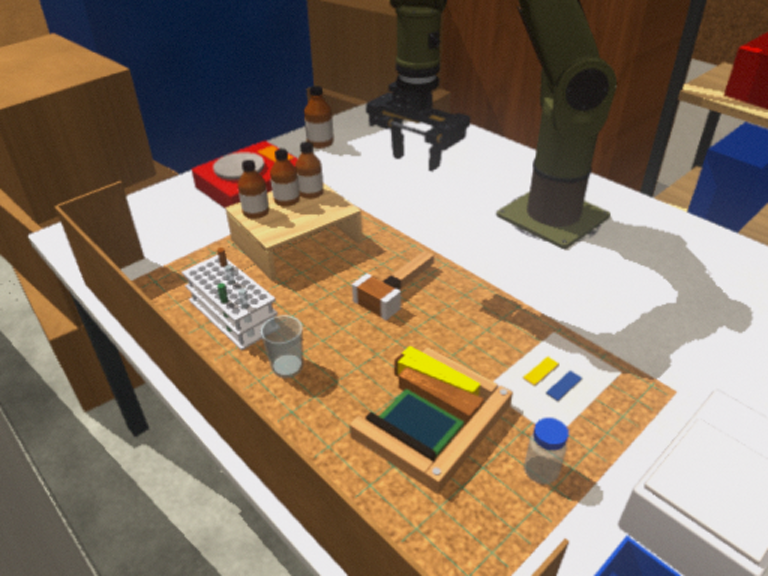

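View pics/fint.png

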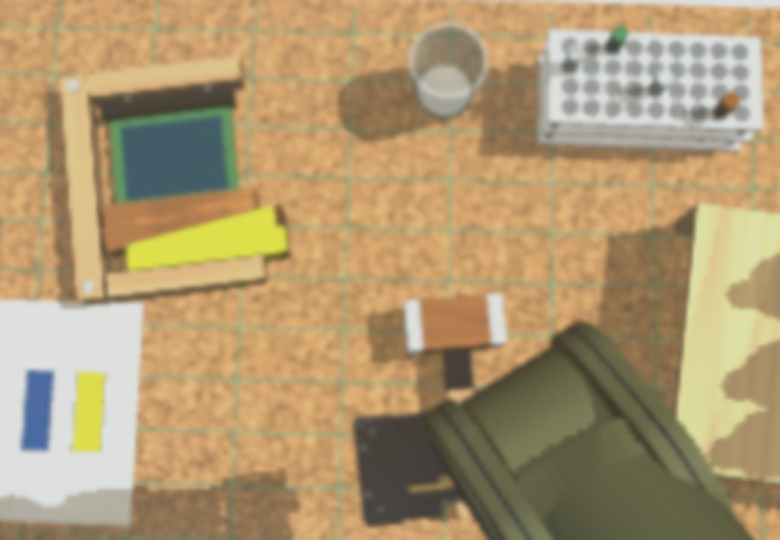

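The wedge is home along the rail, at (127-287,207-268) in the top crop, and the bar is on the plate. The mallet lies flat and clear, and the glassware and rack stand where they were.

```bash
python3 -c "
from bench import job
print(job.job_done())"
```

```text
the job is handed in; nothing more can be done
None
```

The wedge is driven home in the jig and the mallet lies flat, clear of it. I handed the job in at about 24 s of the 61 s allowed.

- **Wedge laid in:** I set it thin end first along the rail with its tip about 67 mm in and let go while it was still loose (it first meets the bar at 85 mm).
- **Mallet:** I drew it out by the handle end, put it down, took it again by the black band, and tapped the wedge in with separate blows.
- **Tightness:** The wedge stopped about 40 mm past where it first meets the bar, with its thick end about 24 mm outside, within the range you gave. The last four blows moved it no more than the camera noise (about 1 mm). The wrist read 56 N during the last one. I judged the plate clamped from this and the final pictures; I did not test it directly.
- **Surroundings:** In the last pictures the glassware and rack stand where they started, and the gripper is clear of everything.

**What went wrong:**
- My first move was typed in millimetres instead of metres; the per-row limit kept it harmless.
- A sharp draw-back turned the mallet about 10° in the grip, so I set it down, took the band again squarely and finished the blows.
- I pressed the mallet on the bench with about 24 N when laying it down.
- The two cameras disagreed by up to about 6 mm on the thick end while the arm blocked the top view; with the view clear they agreed to about 2 mm.

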